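Slide the parts case into its bay

ROBOT

A 6-joint arm with a two-finger parallel gripper is mounted at the origin on the work surface. World frame = base frame: x ahead of the robot, y to its left, z up, the work surface at z = 0. Lengths are in m, angles in rad, forces in N, time in s.
With the tool pointing down it reaches from about 0.35 to 0.925 m from the base axis. Payload 6.4 kg.
Tool frame: the origin (TCP) lies at the very end of the fingers, on their centre line; the grasp point (between the pads) lies 19 mm behind it; z points along the fingers, y is the line along which they close (so a half turn about z gives the same grasp; the last joint's range is limited). The gripper opens to 85 mm and grips with 20 to 120 N. Pads are 22 mm wide; open, the fingers measure 114 mm over their backs; the gripper's body (76 mm by 85 mm) begins 54 mm behind the grasp point. The pads swing forward as they close: fully open they stand 13 mm farther back than shut.
Start: joints at [1.159, 0.245, 1.558, -0, 1.339, -0.174], TCP at [0.153, 0.632, 0.231] pointing down, gripper open.
Joint ranges: [-3.13, 3.13], [-1.02, 2.26], [0.13, 2.54], [-0.95, 4.09], [0.21, 2.88], [-2.74, 2.74]. Speed limits (rad/s): [2.57, 2.57, 3.14, 3.14, 3.14, 3.14].

INTERFACE

Orientations are given as a 3x3 rotation matrix whose columns are the frame's x, y, z axes.
In Python, from plant import ctrl gives the robot as it stands. The module is installed in compiled form; this text tells all that it offers.
- The arm moves only by the tool play_rows, never from a script. Its argument "increments" is a list of rows, each an object with "gripper": the closure, from 0 (fully open) to 1 (shut); "dp": the shift along the tool's x, y, z in m, a list of three; "turn": the turn about the tool's z in degrees. A call has 1 to 5 rows; each row shifts and turns the commanded pose from where the row before left it, along the tool's axes as they then stand; what a row does not reach is not made up. A row lasts 1/12 s, in which the tool goes at most 41.7 mm and 7.16 degrees, less where a joint would pass 70% of its speed; a pose out of reach is approached as far as the arm can. A call is refused whole if a number of a shift passes 0.0417 or a number of a turn 7.16, either way. A call with a gripper value outside its range is refused whole. The fingers move at their own pace and stop on an object; the grip force is fixed at half the most. Time passes only in rows, so rows that do not move let the fingers close. It gives the time, the measured TCP pose, the force, the opening and the grip force at its end, in the units of the state.
- ctrl.get_obs(): the state, without advancing time (a new reading comes with each control period).
- ctrl.grab_frame(name): name is "scene" or "top" or "wrist"; returns (picture, depth): 400x640x3 uint8, red, green, blue; 400x640 float32, m along the optical axis (not along the pixel's ray), 0 where there is no reading.
- ctrl.camera_info(name): a dict with "fovy" (degrees; the focal length in pixels is half the picture's height over the tangent of half this angle, whatever the lens; pixels are square), "cx", "cy" (the principal point, pixels), "dist" ([k1, k2, p1, p2, k3] as OpenCV has them; the pictures are not rectified), "R" (3x3) and "t" (3): a world point X has camera coordinates R X + t. Camera axes: x right, y down, z forward; pixel columns grow to the right and rows downward; lengths in m; the calibration is good to about 2 mm. A picture is of the moment at which its call begins: read the wrist's pose just before it. camera_info takes no time and is no camera call; for the wrist camera it gives the pose at the moment of the call.
- ctrl.hand_in(): hands the job in; it is judged then, once.
The state is a dict: "time": time; "joints": joint angles; "dq": joint speeds; "joint_efforts": joint torques, N m; "tool_pos": TCP position; "ee_rot": TCP orientation; "contact_force": force on the tool from outside, world axes, zero at the start; "ft_torque": the same for the moment, N m; "width": finger opening in m; "grasp_force": force on a finger pad.
Only numpy, scipy, OpenCV 4.12 (cv2) and the standard library are available. Lean on these libraries where they do the work, as an engineer would, in place of code of your own. Each camera call takes 0.05 s, during which the arm holds its last target. There are 200 camera calls.

TASK

Push the grey parts case squarely down the lane between the two low guide rails until it lies flat against the end stop. The rails have only just been glued down, so neither the case nor the robot may touch either rail on the way, and the case must stay flat on the mat: slide it with the fingers, do not lift or tip it. Leave the solder spool, jar, phone and screwdriver where they are.

Things in the scene. Friction and masses are not known exactly. Their poses are not given: they have to be found in the camera images.
- case: closed grey plastic parts case with a dark seam and six dark inset panels on its flat lid: 110 mm long (its x) x 90 wide (its y) x 50 high, 0.25 to 0.5 kg. Origin at the centre of its underside, z up. It stands loose on the flat blue-grey mat just before the lane's mouth, +x end towards the lane, somewhat askew and off to one side; it slides with ordinary friction
- bay: parking bay fixed on the mat: two parallel aluminium rails and an end stop. Origin: middle of the lane's open mouth, on the mat's top (3 mm above the work surface); +x points down the lane to the stop, +y to its left, z up. The lane is 114 mm wide between the rails (12 mm to spare on each side of the case) and 190 mm long from the mouth to the stop's face
- rail_left: guide rail on the bay's +y side, a plain aluminium bar 190 mm long (along the lane), 12 mm wide, 12 mm high, standing on the mat. Origin on its underside at its mouth end, mid-width, 63 mm from the lane's centre line; its x runs down the lane.
- rail_right: the same rail on the bay's -y side
- spool: bystander: solder spool standing on end, 48 mm across, 40 mm high, beside the bay's left rail; origin at the centre of its underside
- jar: bystander: small flux jar with a black cap, 40 mm across, 40 mm high, beside the bay's right rail; origin at the centre of its underside
- phone: bystander: black phone lying flat beyond the end stop, 150 x 72 x 9 mm; origin at the centre of its underside
- driver: bystander: screwdriver lying on the mat to the right of (behind) the case, 160 mm long along its x, under 35 mm high; origin below the middle of its length
- stop_face (a point): middle of the end stop's face that the case comes to rest against, at mat height; axes as the bay's. The stop is a rigid aluminium bar across the lane's end, 14 mm thick, 138 mm wide, 20 mm high. A case that is home has its origin 55 mm before this point
There are look-alikes about, which are no part of the job. Of the things that look like the case, the smaller one is meant.

How it is judged:
By the outcome, as a careful person would: the job done as asked, in the order asked, and still so for the second after the job is handed in, with the robot touching nothing.
It also fails if it takes over 64 s, if anything falls off the work surface, if the arm or the gripper's body presses on something with over 40 N, if the wrist force passes 120 N, or if a joint passes its speed limit or range.

## Working session

There is one attempt and no reset: what is moved stays moved. The work goes in short steps, Python scripts to look and compute and a tool call to move; the robot and the scene stay as the last step left them, time stands still between calls to the robot, and variables do not carry over. Pictures are saved under pics/ and viewed, at most 10 in all, crops included, and the job is handed in when it is done.

Besides the shell and the picture viewer there is one more tool, called after "Request:" as name([rows], argument=value, ...), one row to a line, values as JSON. play_rows: Moves the arm, as the interface text tells. Its arguments: {"type":"object","properties":{"increments":{"type":"array"}},"required":["increments"]}

```bash
mkdir -p pics
cat > h.py <<'E'
import numpy as np, cv2
from plant import ctrl
def cam(n):
    c=ctrl.camera_info(n); f=200/np.tan(np.radians(c["fovy"])/2)
    K=np.array([[f,0,c["cx"]],[0,f,c["cy"]],[0,0,1]]); return K,np.array(c["dist"],float),np.array(c["R"]),np.array(c["t"])
def ray(px,z,C):
    K,d,R,t=C
    u=cv2.undistortPoints(np.array(px,float).reshape(-1,1,2),K,d)[:,0]
    D=np.c_[u,np.ones(len(u))]@R; o=-R.T@t
    return o+D*((z-o[2])/D[:,2])[:,None]
E
python3 - <<'E'
from h import *
for n in("top","scene"):
    C=cam(n); p,d=ctrl.grab_frame(n); np.savez(n,p=p,d=d)
    cv2.imwrite(f"pics/{n}0.png",p[:,:,::-1]); print(n,-C[2].T@C[3],C[2],ctrl.camera_info(n)["dist"])
o=ctrl.get_obs(); print(o["time"],o["tool_pos"],o["ee_rot"],o["contact_force"])
E
```

```text
top [ 0.44350813 -0.06404375  1.07208957] [[ 0.00512857 -0.99975877  0.02135665]
 [-0.98499179 -0.00873517 -0.17238004]
 [ 0.17252501 -0.02015206 -0.98479897]] [-0.06644373  0.          0.          0.          0.        ]
scene [ 1.28739189 -0.36758007  0.76803293] [[ 0.42489049  0.90521748 -0.00702689]
 [ 0.62158557 -0.29738511 -0.72470234]
 [-0.65810292  0.30355132 -0.68902623]] [0.04168359 0.         0.         0.         0.        ]
0.1 [0.15290237 0.63121846 0.2302585 ] [[-9.71857296e-01  2.35569349e-01 -6.91952987e-04]
 [ 2.35570203e-01  9.71855885e-01 -1.67884419e-03]
 [ 2.76994349e-04 -1.79460048e-03 -9.99998351e-01]] [-0.69252824  0.48340195 -0.71794721]
```

View pics/top0.png

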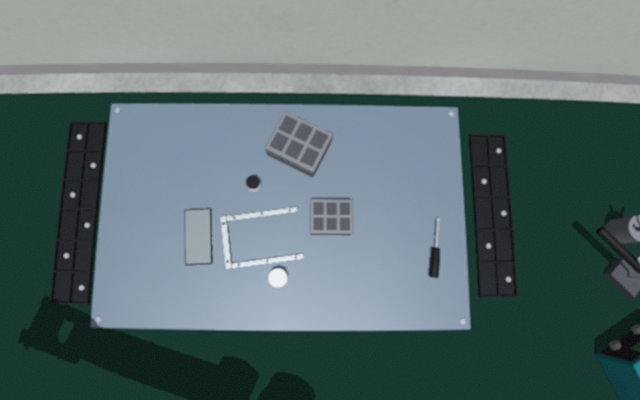

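View pics/scene0.png

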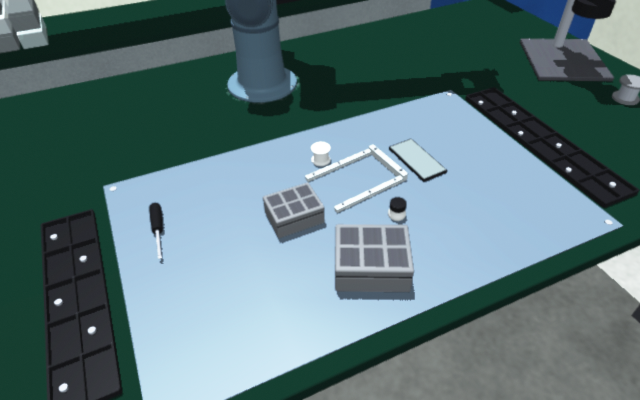

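The look-alikes are the large case at top (299,144) / scene (372,258) and the small one at top (331,216) / scene (294,208). The small one fits: it's smaller and stands at the lane mouth. The rails run from about (296,210) and (302,257) to the stop at (226,243). I'll confirm the choice in an enlarged crop and measure it.

Run:
```python
from h import *
p=np.load("top.npz")["p"]; C=cam("top")
c=cv2.resize(p[170:300,170:360],None,fx=4,fy=4,interpolation=cv2.INTER_CUBIC); cv2.imwrite("pics/crop.png",c[:,:,::-1])
hsv=cv2.cvtColor(p,cv2.COLOR_RGB2HSV)
print("px: white",hsv[213,270],"case rim",hsv[200,331],"panel",hsv[209,331],"mat",hsv[300,331])
# low-saturation (grey) blob for the case
m=((hsv[...,1]<55)).astype(np.uint8)
n,l,s,ce=cv2.connectedComponentsWithStats(m)
for i in range(1,n):
    if s[i,4]>60 and 100<ce[i][0]<460 and 100<ce[i][1]<330: print(s[i],ce[i])
for nm,q,z in [("case",[(331,216)],.053),("railL/R mouth",[(302,257),(296,210)],.015),("stop ends",[(228,266),(223,219)],.02),("driver",[(437,220),(434,275)],.01),("jar,spool",[(252,183),(278,277)],.043),("big",[(299,144)],.06)]: print(nm,ray(q,z,C)[:,:2].round(3).tolist())
```

```text
px: white [101  15 232] case rim [105  20 150] panel [112  27 105] mat [105  44 190]
[   93   109   377   222 51756] [284.95285571 252.50832754]
[356 145  26  17 136] [369.5        153.14705882]
[339 148  18  10  63] [347.74603175 153.19047619]
[328 159  23   9  70] [339.4        162.91428571]
[355 158  36  22 168] [374.5952381  167.69642857]
[390 163  20  15  82] [400.3902439 169.7195122]
[168 165  21  10  64] [177.40625  168.828125]
[390 175  24  15  78] [400.92307692 182.94871795]
[412 181  36  31 168] [427.75       197.03571429]
[414 200  23  15  75] [425.8  206.88]
[446 209  18  18  87] [455.50574713 216.97701149]
[ 98 226  17  30 113] [105.20353982 240.76106195]
case [[0.583, -0.129]]
railL/R mouth [[0.478, -0.055], [0.603, -0.038]]
stop ends [[0.453, 0.138], [0.577, 0.156]]
driver [[0.579, -0.421], [0.432, -0.406]]
jar,spool [[0.67, 0.079], [0.426, 0.005]]
big [[0.773, -0.044]]
```

View pics/crop.png

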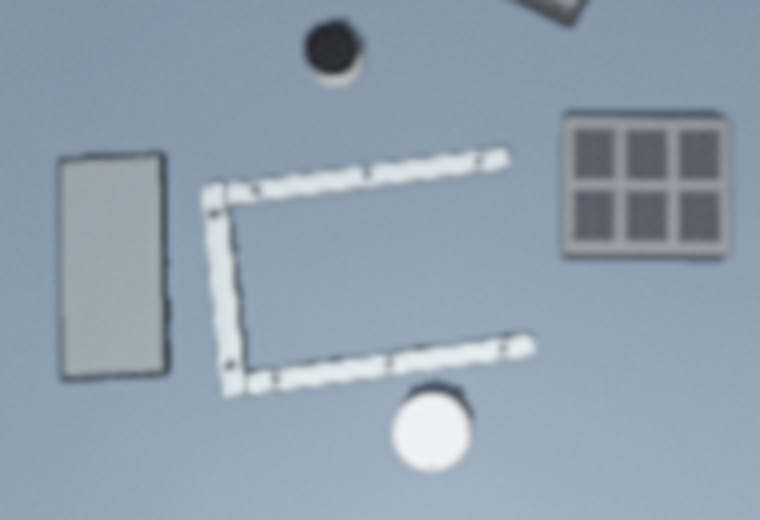

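The crop confirms it: the small 110x90 case with a 2x3 panel lid stands just outside the mouth. It is skewed about 8° to the lane and offset about 30 mm to the lane's right (+x world). My plan:
1. Push the case's right side with both fingers, with the finger line parallel to the lane. This squares it and centres it.
2. Push its rear face with both fingers, down the lane to the stop.

First I'll travel there for a closer look.

Request:
play_rows([
  {"gripper": 0.3,"dp": [-0.0235,-0.0244,-0.004],"turn": 0},
  {"gripper": 0.3,"dp": [-0.0235,-0.0244,-0.004],"turn": 0},
  {"gripper": 0.3,"dp": [-0.0235,-0.0244,-0.004],"turn": 0},
  {"gripper": 0.3,"dp": [-0.0235,-0.0244,-0.004],"turn": 0},
  {"gripper": 0.3,"dp": [-0.0235,-0.0244,-0.004],"turn": 0},
])

```text
time: 0.52
tool_pos: [0.2388, 0.4839, 0.2508]
ee_rot: [[-0.972, 0.235, -0.001], [0.235, 0.972, -0.001], [0.0, -0.001, -1.0]]
contact_force: [0.3, 0.5, 0.8]
width: 0.0596
grasp_force: 0.0
```

Request:
play_rows([
  {"gripper": 0.3,"dp": [-0.0235,-0.0244,-0.004],"turn": 0},
  {"gripper": 0.3,"dp": [-0.0235,-0.0244,-0.004],"turn": 0},
  {"gripper": 0.3,"dp": [-0.0235,-0.0244,-0.004],"turn": 0},
  {"gripper": 0.3,"dp": [-0.0235,-0.0244,-0.004],"turn": 0},
  {"gripper": 0.3,"dp": [-0.0235,-0.0244,-0.004],"turn": 0},
])

```text
time: 0.93
tool_pos: [0.3243, 0.3376, 0.2711]
ee_rot: [[-0.972, 0.235, -0.0], [0.235, 0.972, -0.0], [0.0, -0.0, -1.0]]
contact_force: [-0.3, -0.0, 0.6]
width: 0.0598
grasp_force: 0.0
```

Request:
play_rows([
  {"gripper": 0.3,"dp": [-0.0235,-0.0244,-0.004],"turn": 0},
  {"gripper": 0.3,"dp": [-0.0235,-0.0244,-0.004],"turn": 0},
  {"gripper": 0.3,"dp": [-0.0235,-0.0244,-0.004],"turn": 0},
  {"gripper": 0.3,"dp": [-0.0235,-0.0244,-0.004],"turn": 0},
  {"gripper": 0.3,"dp": [-0.0235,-0.0244,-0.004],"turn": 0},
])

```text
time: 1.35
tool_pos: [0.4097, 0.1914, 0.2912]
ee_rot: [[-0.972, 0.236, -0.0], [0.236, 0.972, 0.0], [0.0, -0.0, -1.0]]
contact_force: [1.5, -0.2, 0.4]
width: 0.0597
grasp_force: 0.0
```

Request:
play_rows([
  {"gripper": 0.3,"dp": [-0.0235,-0.0244,-0.004],"turn": 0},
  {"gripper": 0.3,"dp": [-0.0235,-0.0244,-0.004],"turn": 0},
  {"gripper": 0.3,"dp": [-0.0235,-0.0244,-0.004],"turn": 0},
  {"gripper": 0.3,"dp": [-0.0235,-0.0244,-0.004],"turn": 0},
  {"gripper": 0.3,"dp": [-0.0235,-0.0244,-0.004],"turn": 0},
])

```text
time: 1.77
tool_pos: [0.4952, 0.0451, 0.3111]
ee_rot: [[-0.972, 0.236, -0.001], [0.236, 0.972, 0.0], [0.001, 0.0, -1.0]]
contact_force: [-0.2, 0.4, -0.3]
width: 0.0603
grasp_force: 0.0
```

Request:
play_rows([
  {"gripper": 0.3,"dp": [-0.0235,-0.0244,-0.004],"turn": -7},
  {"gripper": 0.3,"dp": [-0.0235,-0.0244,-0.004],"turn": -7},
  {"gripper": 0.3,"dp": [-0.0235,-0.0244,-0.004],"turn": -7},
  {"gripper": 0.3,"dp": [0,0,0],"turn": 0},
  {"gripper": 0.3,"dp": [0,0,0],"turn": 0},
])

```text
time: 2.18
tool_pos: [0.5565, -0.0348, 0.3225]
ee_rot: [[-0.992, -0.126, -0.002], [-0.126, 0.992, 0.001], [0.002, 0.001, -1.0]]
contact_force: [-0.8, 1.1, -0.6]
width: 0.0597
grasp_force: 0.0
```

Run:
```python
from h import *
C=cam("wrist"); p,d=ctrl.grab_frame("wrist"); np.savez("w1",p=p,d=d,K=C[0],D=C[1],R=C[2],t=C[3])
cv2.imwrite("pics/w1.png",p[:,:,::-1]); print(-C[2].T@C[3],C[2])
o=ctrl.get_obs(); print(o["time"],o["tool_pos"],o["ee_rot"],o["joints"],o["width"])
```

```text
[ 0.4857546  -0.04426417  0.46447842] [[-1.25524150e-01  9.92090404e-01  5.64501792e-04]
 [ 9.53569739e-01  1.20493272e-01  2.76018342e-01]
 [ 2.73767129e-01  3.51852597e-02 -9.61152202e-01]]
2.2333 [ 0.55595318 -0.03386214  0.32251248] [[-9.91939433e-01 -1.26702266e-01 -1.64218470e-03]
 [-1.26703548e-01  9.91940381e-01  7.01442807e-04]
 [ 1.54007493e-03  9.03859409e-04 -9.99998406e-01]] [-2.64511912e-01 -3.52137922e-02  1.69471278e+00  2.48656016e-04
  1.48386213e+00 -1.96237454e+00] 0.060038070895330566
```

View pics/w1.png

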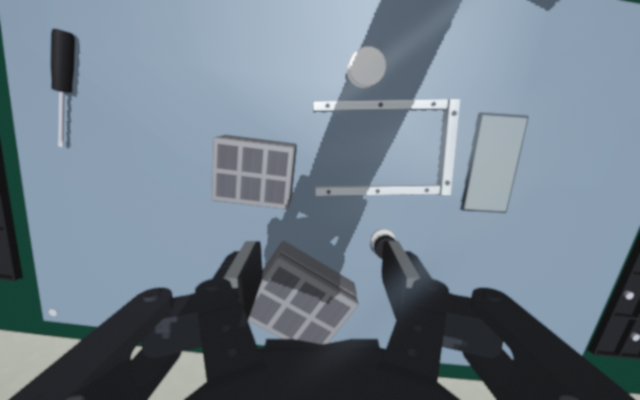

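The wrist view shows the small case lid at about (253,172), askew. The rails run from (314,106) and (316,191) to the stop at (450,146). The fingers show at the bottom. I'll measure now from the panel blobs and the rail bars.

```bash
cat > m.py <<'E'
from h import *
def blobs(mask,off,amin,amax):
    n,l,s,c=cv2.connectedComponentsWithStats(mask.astype(np.uint8),connectivity=4)
    return [c[i]+off for i in range(1,n) if amin<s[i,4]<amax],[s[i,4] for i in range(1,n)]
def case(p,C,roi,blk=21,k=6,amin=150,amax=900):
    x0,y0,x1,y1=roi; g=cv2.cvtColor(p,cv2.COLOR_RGB2GRAY)[y0:y1,x0:x1]
    m=cv2.adaptiveThreshold(g,1,cv2.ADAPTIVE_THRESH_MEAN_C,cv2.THRESH_BINARY_INV,blk,k)
    b,a=blobs(m,np.array([x0,y0]),amin,amax)
    return b,a,m
def panels(p,C,roi,thr,amin=100,amax=2000):
    x0,y0,x1,y1=roi; g=cv2.cvtColor(p,cv2.COLOR_RGB2GRAY)[y0:y1,x0:x1]
    b,a=blobs(g<thr,np.array([x0,y0]),amin,amax); W=ray(b,.053,C)[:,:2]
    c=W.mean(0); w,v=np.linalg.eigh(np.cov((W-c).T)); e=v[:,1]; e=e*np.sign(e[1])
    return len(b),c,np.degrees(np.arctan2(e[1],e[0])),np.array(b).round(0).tolist()
def side(p,C,cols,r0,r1):  # top edges of a bright horizontal bar: rows of up/down gradient per column
    g=cv2.GaussianBlur(cv2.cvtColor(p,cv2.COLOR_RGB2GRAY),(0,0),1).astype(float); up=[];dn=[]
    for c in cols:
        d=np.gradient(g[r0:r1,c])
        for s,L in((1,up),(-1,dn)):
            i=int(np.clip(np.argmax(s*d),1,len(d)-2)); q=s*d[i-1:i+2]; den=q[0]-2*q[1]+q[2]
            L.append((c,r0+i+(0.5*(q[0]-q[2])/den if den else 0)))
    return up,dn
def line(P,C,z):
    W=ray(P,z,C)[:,:2]; vx,vy,x,y=cv2.fitLine(W.astype(np.float32),cv2.DIST_HUBER,0,1e-4,1e-4).ravel()
    if vy<0: vx,vy=-vx,-vy
    return np.array([x,y]),np.array([vx,vy])
E
python3 - <<'E'
from m import *
f=np.load("w1.npz"); p=f["p"]; C=(f["K"],f["D"],f["R"],f["t"])
g=cv2.cvtColor(p,cv2.COLOR_RGB2GRAY); print("panel,rim,mat",g[187,225],g[171,225],g[120,250])
for t in (95,110): print(panels(p,C,(205,130,302,212),t))
for r0,r1 in((96,116),(180,202)):
    up,dn=side(p,C,range(320,438,2),r0,r1)
    for P in(up,dn):
        q,v=line(P,C,.015); print(r0,"x at y=0.05:",q[0]+v[0]*(.05-q[1])/v[1],"ang",np.degrees(np.arctan2(v[1],v[0])))
# mouth ends & stop, along rows
gg=cv2.GaussianBlur(g,(0,0),.8).astype(float)
for r in(105,106,190,191):
    d=np.gradient(gg[r,300:330]); c=300+np.argmax(d); print("mouth",r,c,ray([(c,r)],.015,C)[0,:2])
for r in(125,140,155,170):
    d=np.gradient(gg[r,430:470]); a,b=430+np.argmax(d),430+np.argmin(d); print("stop",r,a,b,ray([(a,r),(b,r)],.023,C)[:,:2].round(4).tolist())
E
```

```text
panel,rim,mat 107 160 162
(1, array([ 0.61033183, -0.06596181]), np.float64(nan), [[295.0, 200.0]])
(7, array([ 0.58174284, -0.12212523]), np.float64(86.41154139343352), [[287.0, 182.0], [227.0, 157.0], [252.0, 159.0], [278.0, 165.0], [226.0, 185.0], [251.0, 188.0], [275.0, 191.0]])
96 x at y=0.05: 0.45840982 ang 98.27497
96 x at y=0.05: 0.47042397 ang 98.328224
180 x at y=0.05: 0.58497083 ang 97.70001
180 x at y=0.05: 0.597652 ang 98.14298
mouth 105 329 [ 0.47655027 -0.03458532]
mouth 106 329 [ 0.47789389 -0.03440649]
mouth 190 315 [ 0.60201039 -0.03935356]
mouth 191 315 [ 0.6035709  -0.03916548]
stop 125 447 457 [[0.4823, 0.1344], [0.4804, 0.1485]]
stop 140 446 440 [[0.5029, 0.1379], [0.5041, 0.1293]]
stop 155 444 454 [[0.5244, 0.14], [0.5225, 0.1545]]
stop 170 443 467 [[0.5461, 0.1437], [0.5416, 0.179]]m.py:13: RuntimeWarning: Degrees of freedom <= 0 for slice
  c=W.mean(0); w,v=np.linalg.eigh(np.cov((W-c).T)); e=v[:,1]; e=e*np.sign(e[1])
  c *= np.true_divide(1, fact)
  c *= np.true_divide(1, fact)
```

Request:
play_rows([
  {"gripper": 0.3,"dp": [0,0,0],"turn": -0.8},
  {"gripper": 0.3,"dp": [-0.0215,-0.0246,0.0],"turn": 0},
  {"gripper": 0.3,"dp": [-0.0215,-0.0246,0.0],"turn": 0},
  {"gripper": 0.3,"dp": [-0.0215,-0.0246,0.01],"turn": 0},
  {"gripper": 0.3,"dp": [-0.0213,-0.0246,0.01],"turn": 0},
])

```text
time: 2.65
tool_pos: [0.656, -0.1183, 0.3042]
ee_rot: [[-0.99, -0.144, 0.002], [-0.144, 0.99, -0.001], [-0.002, -0.001, -1.0]]
contact_force: [0.4, 1.7, 0.3]
width: 0.0596
grasp_force: 0.0
```

Request:
play_rows([
  {"gripper": 0.3,"dp": [0,0,0.035],"turn": 0},
  {"gripper": 0.3,"dp": [0,0,0.035],"turn": 0},
  {"gripper": 0.3,"dp": [0,0,0.035],"turn": 0},
  {"gripper": 0.3,"dp": [0,0,0.035],"turn": 0},
  {"gripper": 0.3,"dp": [0,0,0.03],"turn": 0},
])

```text
time: 3.07
tool_pos: [0.6538, -0.1171, 0.1309]
ee_rot: [[-0.99, -0.144, -0.002], [-0.144, 0.99, 0.001], [0.002, 0.001, -1.0]]
contact_force: [0.0, 0.2, -0.4]
width: 0.0599
grasp_force: 0.0
```

Run:
```python
from m import *
f=np.load("w1.npz"); C=(f["K"],f["D"],f["R"],f["t"])
W=ray([[227,157],[252,159],[278,165],[226,185],[251,188],[275,191]],.053,C)[:,:2]
print(W.mean(0),W[2]-W[0],W[5]-W[3])
C=cam("wrist"); p,d=ctrl.grab_frame("wrist"); np.savez("w2",p=p,d=d,K=C[0],D=C[1],R=C[2],t=C[3])
cv2.imwrite("pics/w2.png",p[:,:,::-1])
o=ctrl.get_obs(); print(o["time"],o["tool_pos"],o["joints"][[0,5]])
```

```text
[ 0.58106183 -0.12894005] [0.00228991 0.06950475] [5.97104803e-05 6.82912364e-02]
3.1167 [ 0.64998695 -0.11585402  0.12383365] [-0.34779829 -2.06291686]
```

View pics/w2.png

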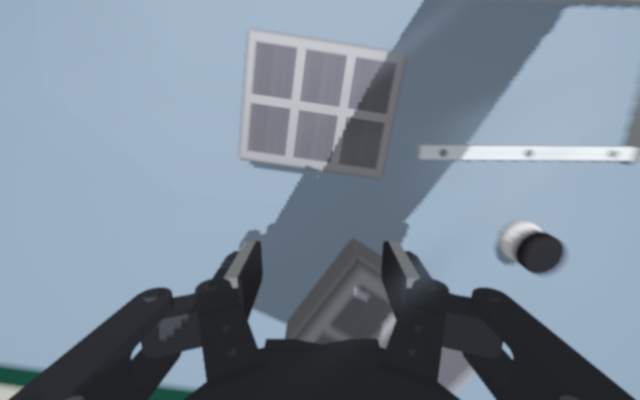

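Run:
```python
from m import *
f=np.load("w2.npz"); C=(f["K"],f["D"],f["R"],f["t"]); d=f["d"]
print("big corner mat z=.003",ray([(352,240)],.003,C)[0],"depth check")
K,D,R,t=C
for px in[(352,243),(350,262),(366,268),(380,300),(350,300),(330,320),(400,60),(245,265),(398,265),(252,245)]:
    u=cv2.undistortPoints(np.array([[px]],float),K,D)[0,0]; z=d[px[1],px[0]]; print(px,z,(R.T@(np.r_[u,1]*z-t)).round(3))
W=ray([(249,30),(404,56),(383,177),(240,158)],.053,C)[:,:2]; print(W.mean(0),W.round(4).tolist())
o=ctrl.get_obs(); print(o["time"],o["tool_pos"],o["ee_rot"])
```

```text
big corner mat z=.003 [ 0.69681038 -0.08159377  0.003     ] depth check
(352, 243) 0.2829829 [ 0.696 -0.083  0.012]
(350, 262) 0.25797072 [ 0.701 -0.086  0.04 ]
(366, 268) 0.24220602 [ 0.697 -0.075  0.055]
(380, 300) 0.2349715 [ 0.716 -0.063  0.069]
(350, 300) 0.23571822 [ 0.719 -0.086  0.068]
(330, 320) 0.23991692 [ 0.739 -0.098  0.069]
(400, 60) 0.20422742 [ 0.543 -0.08   0.051]
(245, 265) 0.1235271 [ 0.647 -0.15   0.162]
(398, 265) 0.12253215 [ 0.638 -0.089  0.163]
(252, 245) 0.1407122 [ 0.647 -0.151  0.144]
[ 0.58179007 -0.12942243] [[0.5396, -0.1817], [0.5404, -0.0785], [0.623, -0.0762], [0.6241, -0.1813]]
3.1167 [ 0.64998695 -0.11585402  0.12383365] [[-0.9895353  -0.14375487 -0.01242684]
 [-0.14382075  0.98959318  0.00457603]
 [ 0.01163969  0.00631538 -0.99991231]]
```

The big case's nearest corner is at (0.696, -0.082) and its top is at 0.069 m. The fingers clear it, and so does the gripper body at 0.09 m or higher. I'll descend beside the small case.

Request:
play_rows([
  {"gripper": 0.3,"dp": [0,0,0.0],"turn": 0},
  {"gripper": 0.3,"dp": [0,0,0.035],"turn": 0},
  {"gripper": 0.3,"dp": [0,0,0.035],"turn": 0},
  {"gripper": 0.3,"dp": [0,0,0.025],"turn": 0},
  {"gripper": 0.3,"dp": [0,0,0.01],"turn": 0},
])

```text
time: 3.53
tool_pos: [0.6543, -0.1179, 0.0272]
ee_rot: [[-0.99, -0.143, -0.002], [-0.143, 0.99, 0.001], [0.002, 0.001, -1.0]]
contact_force: [-1.0, -0.5, -0.3]
width: 0.0601
grasp_force: 0.0
```

Request:
play_rows([
  {"gripper": 0.3,"dp": [0,0,0.0],"turn": 0},
  {"gripper": 0.3,"dp": [0,0,0],"turn": 0},
])

```text
time: 3.7
tool_pos: [0.6568, -0.1191, 0.0309]
ee_rot: [[-0.99, -0.143, 0.003], [-0.143, 0.99, -0.001], [-0.003, -0.002, -1.0]]
contact_force: [-0.5, -0.7, 0.1]
width: 0.0598
grasp_force: 0.0
```

Request:
play_rows([
  {"gripper": 0.3,"dp": [0,0,0.008],"turn": 0.0},
  {"gripper": 0.3,"dp": [0.006,0,0],"turn": 0},
  {"gripper": 0.3,"dp": [0.006,0,0],"turn": 0},
  {"gripper": 0.3,"dp": [0.006,0,0],"turn": 0},
  {"gripper": 0.3,"dp": [0.004,0,0],"turn": 0},
])

```text
time: 4.12
tool_pos: [0.6332, -0.1222, 0.0212]
ee_rot: [[-0.99, -0.142, 0.002], [-0.142, 0.99, -0.0], [-0.001, -0.0, -1.0]]
contact_force: [1.7, -0.2, 0.3]
width: 0.0593
grasp_force: 0.8
```

Request:
play_rows([
  {"gripper": 0.3,"dp": [0.004,0,0],"turn": 0},
  {"gripper": 0.3,"dp": [0.004,0,0],"turn": 0},
  {"gripper": 0.3,"dp": [0.004,0,0],"turn": 0},
  {"gripper": 0.3,"dp": [0.003,0,0],"turn": 0},
  {"gripper": 0.3,"dp": [0,0,0],"turn": 0},
])

```text
time: 4.53
tool_pos: [0.6179, -0.1244, 0.0203]
ee_rot: [[-0.99, -0.142, -0.0], [-0.142, 0.99, -0.0], [0.001, -0.0, -1.0]]
contact_force: [0.6, 0.5, 0.7]
width: 0.0596
grasp_force: 0.2
```

Run:
```python
from m import *
C=cam("wrist"); p,d=ctrl.grab_frame("wrist"); np.savez("w3",p=p,d=d,K=C[0],D=C[1],R=C[2],t=C[3])
cv2.imwrite("pics/w3.png",p[:,:,::-1])
o=ctrl.get_obs(); print(o["time"],o["tool_pos"],o["contact_force"])
```

```text
4.5833 [ 0.6179589  -0.12429083  0.02015735] [ 0.21721258 -0.69909504  0.62105857]
```

View pics/w3.png

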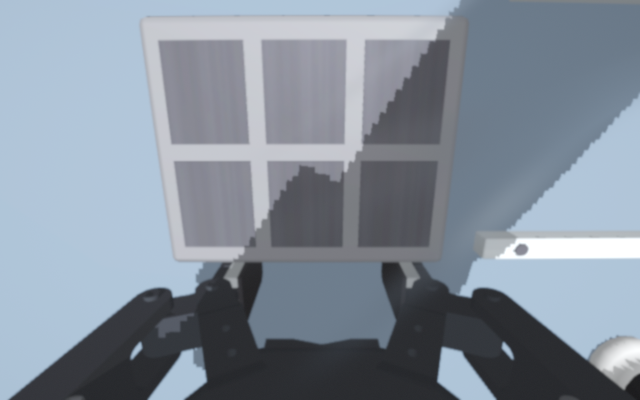

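The case is now flush with the fingers, with lid corners at (142,17), (467,17), (440,261) and (176,261). The right rail's mouth end is at (478,245).

Run:
```python
from m import *
f=np.load("w3.npz"); C=(f["K"],f["D"],f["R"],f["t"])
W=ray([(142,17),(467,17),(440,261),(176,261)],.053,C)[:,:2]
a=np.radians(98.1);u=np.array([np.cos(a),np.sin(a)]);n=np.array([u[1],-u[0]]);m=np.array([.5418,-.0496])
print("center s,lat",(W.mean(0)-m)@u,(W.mean(0)-m)@n); print([( (w-m)@u,(w-m)@n) for w in W])
o=ctrl.get_obs(); T=o["tool_pos"][:2]; print("tool",(T-m)@u,(T-m)@n)
P=ray([(478,245)],.015,C)[0,:2]; print("rail inner mouth", (P-m)@u,(P-m)@n)
q,v=line([(490,233),(560,234.5),(630,235)],C,.015); print("ang",np.degrees(np.arctan2(v[1],v[0])),(q-m)@n)
```

```text
center s,lat -0.0907036660964707 0.0074812146999215096
[(np.float64(-0.14306799811814758), np.float64(-0.035841470097365914)), (np.float64(-0.03855191957515408), np.float64(-0.03584637803771672)), (np.float64(-0.03804235215567993), np.float64(0.05070390914422281)), (np.float64(-0.14315239453690126), np.float64(0.05090879779054619))]
tool -0.08467656838366652 0.06487507903019035
rail inner mouth -0.002485946336821976 0.06134094707962559
ang 97.11688 0.05525620078284226
```

Request:
play_rows([
  {"gripper": 0.3,"dp": [0.003,0,0],"turn": 0},
  {"gripper": 0.3,"dp": [0.003,0,0],"turn": 0},
  {"gripper": 0.3,"dp": [0.002,0,0],"turn": 0},
  {"gripper": 0.3,"dp": [0,0,0],"turn": 0},
  {"gripper": 0.3,"dp": [0,0,0],"turn": 0},
])

```text
time: 5.0
tool_pos: [0.61, -0.1252, 0.02]
ee_rot: [[-0.99, -0.142, -0.001], [-0.142, 0.99, 0.0], [0.001, 0.0, -1.0]]
contact_force: [-0.5, -0.6, 0.7]
width: 0.06
grasp_force: 0.0
```

Request:
play_rows([
  {"gripper": 0.3,"dp": [-0.01,0,0],"turn": 0},
  {"gripper": 0.3,"dp": [-0.01,0,0],"turn": 0},
  {"gripper": 0.3,"dp": [-0.01,0,-0.02],"turn": 0},
  {"gripper": 0.3,"dp": [0,0,-0.035],"turn": 0},
  {"gripper": 0.3,"dp": [0,0,-0.035],"turn": 0},
])

```text
time: 5.42
tool_pos: [0.639, -0.1204, 0.1093]
ee_rot: [[-0.99, -0.143, -0.005], [-0.143, 0.99, 0.002], [0.004, 0.002, -1.0]]
contact_force: [-0.0, -0.2, 1.0]
width: 0.0594
grasp_force: 0.0
```

Request:
play_rows([
  {"gripper": 0.3,"dp": [0,0,-0.035],"turn": 0},
  {"gripper": 0.3,"dp": [0,0,-0.035],"turn": 0},
  {"gripper": 0.3,"dp": [0,0,-0.03],"turn": 0},
  {"gripper": 0.3,"dp": [0,0,0],"turn": 0},
  {"gripper": 0.3,"dp": [0,0,0],"turn": 0},
])

```text
time: 5.83
tool_pos: [0.6412, -0.1214, 0.2128]
ee_rot: [[-0.99, -0.142, 0.004], [-0.142, 0.99, -0.002], [-0.004, -0.002, -1.0]]
contact_force: [-0.8, 0.4, -1.1]
width: 0.0599
grasp_force: 0.0
```

Run:
```python
from m import *
C=cam("wrist"); p,d=ctrl.grab_frame("wrist"); np.savez("w4",p=p,d=d,K=C[0],D=C[1],R=C[2],t=C[3])
cv2.imwrite("pics/w4.png",p[:,:,::-1])
o=ctrl.get_obs(); print(o["time"],o["tool_pos"],o["ee_rot"][:,0])
```

```text
5.8833 [ 0.64005029 -0.12098832  0.21018334] [-9.89835155e-01 -1.42219157e-01  2.77558015e-04]
```

View pics/w4.png

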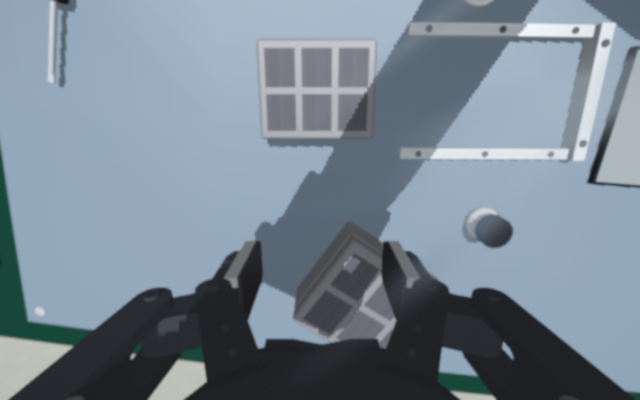

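The lid spans (258–376, 40–138), square to the rails. The left rail runs along row ~30, the right rail along row ~154, and the stop is at about (590,90). Now I'll work out the residual offset.

Run:
```python
from m import *
f=np.load("w4.npz"); p=f["p"]; C=(f["K"],f["D"],f["R"],f["t"])
def X(L,y): q,v=L; return q[0]+v[0]*(y-q[1])/v[1], np.degrees(np.arctan2(v[1],v[0]))
_,l=side(p,C,range(420,570,2),18,46); r,_=side(p,C,range(408,560,2),142,166)
L=line(l,C,.015);R=line(r,C,.015)
print("left inner",X(L,.05),"right inner",X(R,.05))
# lid edges from brightness along columns in lit area
g=cv2.GaussianBlur(cv2.cvtColor(p,cv2.COLOR_RGB2GRAY),(0,0),.8).astype(int)
print(g[32:48,280],g[128:148,280])
print(g[66,250:275])
t=ray([(262,40.),(372,40.)],.053,C)[:,:2]; b=ray([(265,137.5),(370,137.5)],.053,C)[:,:2]
v=(L[1]+R[1]);v/=np.linalg.norm(v);n=np.array([v[1],-v[0]]); mid=(np.array([X(L,.05)[0],.05])+np.array([X(R,.05)[0],.05]))/2
print("mid",mid,"u",v,"lat edges",(t-mid)@n,(b-mid)@n)
e=ray([(258,45),(262,130),(376,45),(373,130)],.053,C)[:,:2]; print("s ends",(e-mid)@v)
st=ray([(596,40),(574,145)],.023,C)[:,:2]; print("stop s",(st-mid)@v)
o=ctrl.get_obs();T=o["tool_pos"][:2];print("tool",(T-mid)@v,(T-mid)@n)
```

```text
left inner (np.float32(0.47077143), np.float32(97.95948)) right inner (np.float32(0.58516085), np.float32(98.17625))
[182 182 182 181 179 176 171 171 177 186 191 194 194 192 186 172] [121 129 144 161 172 176 176 172 162 145 125 112 107 107 107 107 109 117
 132 151]
[178 179 179 179 178 176 172 165 164 172 182 187 187 180 165 146 132 126
 124 123 122 121 121 121 121]
mid [0.52796614 0.05      ] u [-0.14034607  0.9901025 ] lat edges [-0.04386336 -0.04397697] [0.04262251 0.04241764]
s ends [-0.24393436 -0.24410948 -0.13752154 -0.13669539]
stop s [0.08734969 0.08833046]
tool -0.18502653899744334 0.0869772612226875
```

The case is centred within 1 mm and square to the lane. The push distance to home is about 224 mm. Next I'll go behind the case and turn 90°.

Request:
play_rows([
  {"gripper": 0.3,"dp": [0.0174,-0.0186,0],"turn": 0},
  {"gripper": 0.3,"dp": [0.0174,-0.0186,0],"turn": 0},
  {"gripper": 0.3,"dp": [0.0174,-0.0186,0],"turn": 0},
  {"gripper": 0.3,"dp": [0.0174,-0.0186,0],"turn": 0},
  {"gripper": 0.3,"dp": [0.0174,-0.0186,0],"turn": 0},
])

```text
time: 6.3
tool_pos: [0.5653, -0.2255, 0.2073]
ee_rot: [[-0.99, -0.142, -0.005], [-0.142, 0.99, 0.003], [0.004, 0.003, -1.0]]
contact_force: [0.4, -0.3, -0.3]
width: 0.0596
grasp_force: 0.0
```

Request:
play_rows([
  {"gripper": 0.3,"dp": [0,0,0],"turn": 6.0},
  {"gripper": 0.3,"dp": [0,0,0],"turn": 6.0},
  {"gripper": 0.3,"dp": [0,0,0],"turn": 6.0},
  {"gripper": 0.3,"dp": [0,0,0],"turn": 6.0},
  {"gripper": 0.3,"dp": [0,0,0],"turn": 6.0},
])

```text
time: 6.72
tool_pos: [0.566, -0.2248, 0.2072]
ee_rot: [[-0.926, 0.377, -0.005], [0.377, 0.926, 0.003], [0.005, 0.001, -1.0]]
contact_force: [0.1, -0.6, -0.7]
width: 0.0595
grasp_force: 0.0
```

Request:
play_rows([
  {"gripper": 0.3,"dp": [0,0,0],"turn": 6.0},
  {"gripper": 0.3,"dp": [0,0,0],"turn": 6.0},
  {"gripper": 0.3,"dp": [0,0,0],"turn": 6.0},
  {"gripper": 0.3,"dp": [0,0,0],"turn": 6.0},
  {"gripper": 0.3,"dp": [0,0,0],"turn": 6.0},
])

```text
time: 7.13
tool_pos: [0.566, -0.2247, 0.2072]
ee_rot: [[-0.614, 0.789, -0.005], [0.789, 0.614, 0.003], [0.005, -0.002, -1.0]]
contact_force: [-0.2, -0.5, -0.5]
width: 0.0595
grasp_force: 0.0
```

Request:
play_rows([
  {"gripper": 0.3,"dp": [0,0,0],"turn": 6.0},
  {"gripper": 0.3,"dp": [0,0,0],"turn": 6.0},
  {"gripper": 0.3,"dp": [0,0,0],"turn": 6.0},
  {"gripper": 0.3,"dp": [0,0,0],"turn": 6.0},
  {"gripper": 0.3,"dp": [0,0,0],"turn": 6.1},
])

```text
time: 7.55
tool_pos: [0.566, -0.2247, 0.2072]
ee_rot: [[-0.135, 0.991, -0.005], [0.991, 0.135, 0.003], [0.003, -0.004, -1.0]]
contact_force: [-1.1, 0.4, -0.1]
width: 0.0599
grasp_force: 0.0
```

Request:
play_rows([
  {"gripper": 0.3,"dp": [0,0,0],"turn": 0},
  {"gripper": 0.3,"dp": [0,0,0],"turn": 0},
  {"gripper": 0.3,"dp": [0,0,0],"turn": 0},
])

```text
time: 7.8
tool_pos: [0.5668, -0.2251, 0.2088]
ee_rot: [[-0.143, 0.99, -0.002], [0.99, 0.143, 0.001], [0.002, -0.002, -1.0]]
contact_force: [-0.1, 0.6, 0.8]
width: 0.0601
grasp_force: 0.0
```

```bash
cat > st.py <<'E'
from m import *
o=ctrl.get_obs();T=o["tool_pos"];R=o["ee_rot"];u=np.array([-.1403,.9901]);n=np.array([u[1],-u[0]]);mid=np.array([.52797,.05])
print(o["time"],"s %.4f lat %.4f z %.4f ang %.2f"%((T[:2]-mid)@u,(T[:2]-mid)@n,T[2],np.degrees(np.arctan2(R[1,0],R[0,0]))),o["contact_force"].round(1),o["joints"].round(2))
E
python3 st.py
```

```text
7.8 s -0.2778 lat -0.0002 z 0.2088 ang 98.20 [-0.1  0.6  0.8] [-0.56  0.17  1.68 -0.    1.29 -0.71]
```

Request:
play_rows([
  {"gripper": 0.3,"dp": [0,0,0.04],"turn": 0.1},
  {"gripper": 0.3,"dp": [0,0,0.04],"turn": 0},
  {"gripper": 0.3,"dp": [0,0,0.04],"turn": 0},
  {"gripper": 0.3,"dp": [0,0,0.04],"turn": 0},
  {"gripper": 0.3,"dp": [0,0,0.025],"turn": 0},
])

```text
time: 8.22
tool_pos: [0.5647, -0.2238, 0.0204]
ee_rot: [[-0.14, 0.99, -0.006], [0.99, 0.14, 0.003], [0.004, -0.005, -1.0]]
contact_force: [-0.1, 0.2, 0.0]
width: 0.0596
grasp_force: 0.0
```

Request:
play_rows([
  {"gripper": 0.3,"dp": [0,0,0.003],"turn": 0},
  {"gripper": 0.3,"dp": [0,0,0],"turn": 0},
  {"gripper": 0.3,"dp": [0,0,0],"turn": 0},
  {"gripper": 0.3,"dp": [0.008,0,0],"turn": 0},
  {"gripper": 0.3,"dp": [0.006,0,0],"turn": 0},
])

```text
time: 8.63
tool_pos: [0.567, -0.212, 0.0249]
ee_rot: [[-0.139, 0.99, 0.004], [0.99, 0.139, -0.002], [-0.003, 0.004, -1.0]]
contact_force: [0.7, -0.4, -0.6]
width: 0.0597
grasp_force: 0.0
```

Request:
play_rows([
  {"gripper": 0.3,"dp": [0.005,0,0],"turn": 0},
  {"gripper": 0.3,"dp": [0.005,0,0],"turn": 0},
  {"gripper": 0.3,"dp": [0.006,0,0],"turn": 0},
  {"gripper": 0.3,"dp": [0.008,0,0],"turn": 0},
  {"gripper": 0.3,"dp": [0.008,0,0],"turn": 0},
])

```text
time: 9.05
tool_pos: [0.5614, -0.1796, 0.0229]
ee_rot: [[-0.139, 0.99, 0.001], [0.99, 0.139, -0.001], [-0.001, 0.001, -1.0]]
contact_force: [-0.8, -3.3, 1.8]
width: 0.0596
grasp_force: 1.1
```

Request:
play_rows([
  {"gripper": 0.3,"dp": [0.008,0,0],"turn": 0},
  {"gripper": 0.3,"dp": [0.008,0,0],"turn": 0},
  {"gripper": 0.3,"dp": [0.006,0,0],"turn": 0},
  {"gripper": 0.3,"dp": [0,0,0],"turn": 0},
  {"gripper": 0.3,"dp": [0,0,0],"turn": 0},
])

```text
time: 9.47
tool_pos: [0.5573, -0.1571, 0.0217]
ee_rot: [[-0.139, 0.99, -0.001], [0.99, 0.139, 0.001], [0.001, -0.001, -1.0]]
contact_force: [-1.0, 0.0, 0.7]
width: 0.0597
grasp_force: 0.0
```

```bash
python3 st.py
python3 - <<'E'
from m import *
C=cam("wrist"); p,d=ctrl.grab_frame("wrist"); np.savez("w5",p=p,d=d,K=C[0],D=C[1],R=C[2],t=C[3])
cv2.imwrite("pics/w5.png",p[:,:,::-1])
E
```

```text
9.4667 s -0.2092 lat -0.0000 z 0.0217 ang 98.01 [-1.   0.   0.7] [-0.47  0.36  1.84  0.    0.94 -0.61]
```

View pics/w5.png

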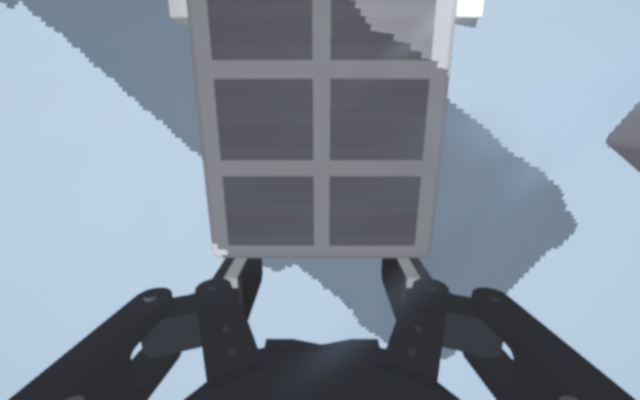

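The case is flush on both fingers and centred between the rail ends, which show at (178,8) and (470,8). It has about 177 mm to go.

Request:
play_rows([
  {"gripper": 0.3,"dp": [0.006,0,0],"turn": 0},
  {"gripper": 0.3,"dp": [0.008,0,0],"turn": 0},
  {"gripper": 0.3,"dp": [0.008,0,0],"turn": 0},
  {"gripper": 0.3,"dp": [0.008,0,0],"turn": 0},
  {"gripper": 0.3,"dp": [0.008,0,0],"turn": 0},
])

```text
time: 9.93
tool_pos: [0.5523, -0.1195, 0.0221]
ee_rot: [[-0.139, 0.99, -0.0], [0.99, 0.139, 0.0], [0.0, -0.0, -1.0]]
contact_force: [0.1, -0.6, -0.2]
width: 0.0601
grasp_force: 0.5
```

Request:
play_rows([
  {"gripper": 0.3,"dp": [0.008,0,0],"turn": 0},
  {"gripper": 0.3,"dp": [0.008,0,0],"turn": 0},
  {"gripper": 0.3,"dp": [0.008,0,0],"turn": 0},
  {"gripper": 0.3,"dp": [0.006,0,0],"turn": 0},
  {"gripper": 0.3,"dp": [0.004,0,0],"turn": 0},
])

```text
time: 10.35
tool_pos: [0.5478, -0.0859, 0.0223]
ee_rot: [[-0.139, 0.99, -0.0], [0.99, 0.139, -0.0], [-0.0, -0.0, -1.0]]
contact_force: [-0.8, -0.2, -0.4]
width: 0.06
grasp_force: 0.5
```

```bash
python3 st.py
python3 - <<'E'
from m import *
p,d=ctrl.grab_frame("top"); c=cv2.resize(p[180:290,180:350],None,fx=4,fy=4,interpolation=cv2.INTER_CUBIC)
cv2.imwrite("pics/t2.png",c[:,:,::-1])
E
```

```text
10.35 s -0.1374 lat 0.0006 z 0.0223 ang 98.01 [-0.8 -0.2 -0.4] [-0.36  0.31  1.91 -0.    0.92 -0.5 ]
```

View pics/t2.png

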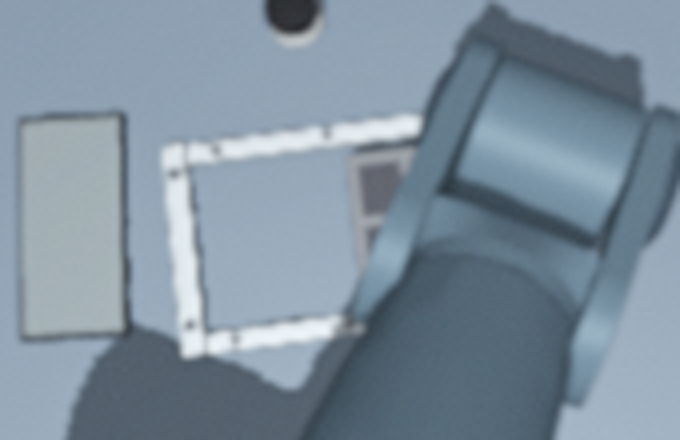

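The top crop shows the case in the lane, with its front edge at about (358,205) parallel to the stop and clear of both rails. About 105 mm remains.

Request:
play_rows([
  {"gripper": 0.3,"dp": [0.006,0,0],"turn": 0},
  {"gripper": 0.3,"dp": [0.008,0,0],"turn": 0},
  {"gripper": 0.3,"dp": [0.008,0,0],"turn": 0},
  {"gripper": 0.3,"dp": [0.008,0,0],"turn": 0},
  {"gripper": 0.3,"dp": [0.008,0,0],"turn": 0},
])

```text
time: 10.82
tool_pos: [0.5427, -0.0485, 0.0225]
ee_rot: [[-0.139, 0.99, 0.0], [0.99, 0.139, -0.0], [-0.0, 0.0, -1.0]]
contact_force: [0.2, -2.1, 0.9]
width: 0.0596
grasp_force: 0.9
```

Request:
play_rows([
  {"gripper": 0.3,"dp": [0.008,0,0],"turn": 0},
  {"gripper": 0.3,"dp": [0.008,0,0],"turn": 0},
  {"gripper": 0.3,"dp": [0.008,0,0],"turn": 0},
  {"gripper": 0.3,"dp": [0.008,0,0],"turn": 0},
  {"gripper": 0.3,"dp": [0.005,0,0],"turn": 0},
])

```text
time: 11.23
tool_pos: [0.5375, -0.0115, 0.0224]
ee_rot: [[-0.139, 0.99, 0.0], [0.99, 0.139, -0.0], [-0.0, 0.0, -1.0]]
contact_force: [0.7, -2.0, 0.9]
width: 0.0597
grasp_force: 1.1
```

Request:
play_rows([
  {"gripper": 0.3,"dp": [0.004,0,0],"turn": 0},
  {"gripper": 0.3,"dp": [0.004,0,0],"turn": 0},
  {"gripper": 0.3,"dp": [0.003,0,0],"turn": 0},
  {"gripper": 0.3,"dp": [0.002,0,0],"turn": 0},
  {"gripper": 0.3,"dp": [0.001,0,0],"turn": 0},
])

```text
time: 11.65
tool_pos: [0.5356, 0.0015, 0.0223]
ee_rot: [[-0.139, 0.99, -0.0], [0.99, 0.139, -0.0], [-0.0, -0.0, -1.0]]
contact_force: [-0.7, -2.1, -0.3]
width: 0.0597
grasp_force: 1.1
```

```bash
python3 st.py
```

```text
11.65 s -0.0491 lat 0.0008 z 0.0223 ang 97.98 [-0.7 -2.1 -0.3] [-0.21  0.28  1.95 -0.    0.91 -0.35]
```

Request:
play_rows([
  {"gripper": 0.3,"dp": [0.003,0,0],"turn": 0},
  {"gripper": 0.3,"dp": [0.003,0,0],"turn": 0},
  {"gripper": 0.3,"dp": [0.003,0,0],"turn": 0},
  {"gripper": 0.3,"dp": [0.002,0,0],"turn": 0},
  {"gripper": 0.3,"dp": [0.001,0,0],"turn": 0},
])

```text
time: 12.07
tool_pos: [0.5339, 0.0135, 0.0223]
ee_rot: [[-0.139, 0.99, -0.0], [0.99, 0.139, 0.0], [0.0, -0.0, -1.0]]
contact_force: [0.5, -2.7, 1.5]
width: 0.0594
grasp_force: 1.1
```

Request:
play_rows([
  {"gripper": 0.3,"dp": [0.001,0,0],"turn": 0},
  {"gripper": 0.3,"dp": [0.001,0,0],"turn": 0},
  {"gripper": 0.3,"dp": [0.001,0,0],"turn": 0},
])

```text
time: 12.32
tool_pos: [0.5335, 0.0162, 0.0223]
ee_rot: [[-0.139, 0.99, -0.0], [0.99, 0.139, -0.0], [-0.0, -0.0, -1.0]]
contact_force: [0.3, -1.9, 3.2]
width: 0.0598
grasp_force: 1.1
```

```bash
python3 st.py
```

```text
12.3167 s -0.0342 lat 0.0007 z 0.0223 ang 97.97 [ 0.3 -1.9  3.2] [-0.18  0.27  1.96 -0.    0.91 -0.32]
```

Just short of the expected contact at s ≈ -0.0325, so I'll creep forward and watch the force.

Request:
play_rows([
  {"gripper": 0.3,"dp": [0.0007,0,0],"turn": 0},
  {"gripper": 0.3,"dp": [0.0007,0,0],"turn": 0},
  {"gripper": 0.3,"dp": [0.0006,0,0],"turn": 0},
])

```text
time: 12.57
tool_pos: [0.5332, 0.0182, 0.0223]
ee_rot: [[-0.139, 0.99, -0.0], [0.99, 0.139, -0.0], [0.0, -0.0, -1.0]]
contact_force: [-0.3, -2.6, 1.4]
width: 0.0602
grasp_force: 1.1
```

Request:
play_rows([
  {"gripper": 0.3,"dp": [0.0007,0,0],"turn": 0},
  {"gripper": 0.3,"dp": [0.0007,0,0],"turn": 0},
  {"gripper": 0.3,"dp": [0.0006,0,0],"turn": 0},
])

```text
time: 12.82
tool_pos: [0.533, 0.0202, 0.0223]
ee_rot: [[-0.139, 0.99, 0.0], [0.99, 0.139, 0.0], [0.0, 0.0, -1.0]]
contact_force: [0.6, -2.9, 1.3]
width: 0.0597
grasp_force: 1.1
```

Request:
play_rows([
  {"gripper": 0.3,"dp": [0.0006,0,0],"turn": 0},
  {"gripper": 0.3,"dp": [0.0006,0,0],"turn": 0},
])

```text
time: 12.98
tool_pos: [0.5332, 0.0205, 0.0224]
ee_rot: [[-0.14, 0.99, 0.001], [0.99, 0.14, -0.002], [-0.002, 0.001, -1.0]]
contact_force: [1.2, -7.6, 0.4]
width: 0.0596
grasp_force: 4.0
```

Request:
play_rows([
  {"gripper": 0.3,"dp": [0.0006,0,0],"turn": 0},
  {"gripper": 0.3,"dp": [0,0,0],"turn": 0},
  {"gripper": 0.3,"dp": [0,0,0],"turn": 0},
])

```text
time: 13.23
tool_pos: [0.5333, 0.0206, 0.0226]
ee_rot: [[-0.14, 0.99, 0.001], [0.99, 0.14, -0.003], [-0.003, 0.001, -1.0]]
contact_force: [0.8, -8.2, -0.2]
width: 0.0596
grasp_force: 4.2
```

The force has risen to 8 N and the tool has stopped, so the case is seated. I'll back off straight, rise and check.

Request:
play_rows([
  {"gripper": 0.3,"dp": [-0.004,0,0],"turn": 0},
  {"gripper": 0.3,"dp": [-0.012,0,0],"turn": 0},
  {"gripper": 0.3,"dp": [-0.02,0,0],"turn": 0},
  {"gripper": 0.3,"dp": [-0.02,0,-0.01],"turn": 0},
  {"gripper": 0.3,"dp": [-0.01,0,-0.03],"turn": 0},
])

```text
time: 13.65
tool_pos: [0.5383, -0.0443, 0.0584]
ee_rot: [[-0.137, 0.99, -0.009], [0.991, 0.137, 0.003], [0.004, -0.009, -1.0]]
contact_force: [0.9, -0.2, -0.6]
width: 0.0596
grasp_force: 0.0
```

Request:
play_rows([
  {"gripper": 0.3,"dp": [-0.02,0,-0.03],"turn": 0},
  {"gripper": 0.3,"dp": [-0.02,0,-0.03],"turn": 0},
  {"gripper": 0.3,"dp": [-0.03,0,-0.02],"turn": 0},
  {"gripper": 0.3,"dp": [-0.02,0,-0.02],"turn": 0},
  {"gripper": 0.3,"dp": [0,0,0],"turn": 0},
])

```text
time: 14.07
tool_pos: [0.5572, -0.1372, 0.1674]
ee_rot: [[-0.135, 0.991, 0.008], [0.991, 0.135, -0.004], [-0.005, 0.008, -1.0]]
contact_force: [0.2, -0.4, 1.7]
width: 0.0596
grasp_force: 0.0
```

Request:
play_rows([
  {"gripper": 0.3,"dp": [0,0,0],"turn": 0},
  {"gripper": 0.3,"dp": [0,0,0],"turn": 0},
  {"gripper": 0.3,"dp": [0,0,0],"turn": 0},
])

```text
time: 14.32
tool_pos: [0.553, -0.1311, 0.1601]
ee_rot: [[-0.14, 0.99, -0.004], [0.99, 0.14, 0.002], [0.003, -0.003, -1.0]]
contact_force: [0.4, 0.3, -0.7]
width: 0.0598
grasp_force: 0.0
```

```bash
python3 st.py
python3 - <<'E'
from m import *
p,d=ctrl.grab_frame("wrist"); cv2.imwrite("pics/w6.png",p[:,:,::-1])
E
```

```text
14.3167 s -0.1828 lat -0.0006 z 0.1601 ang 98.03 [ 0.4  0.3 -0.7] [-0.43  0.13  1.82  0.    1.19 -0.57]
```

View pics/w6.png

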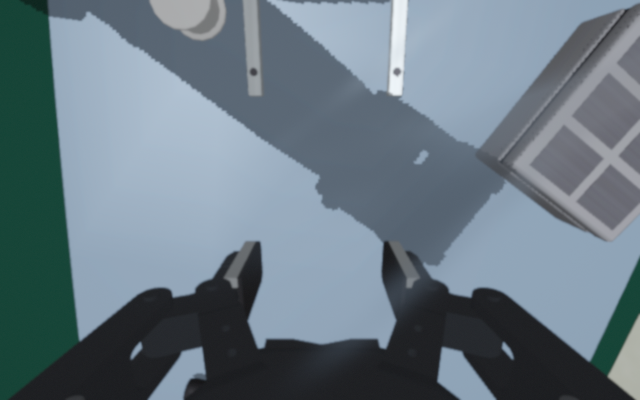

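That view looks back past the lane mouth and does not include the seated case. I have used all my picture views, so I'll verify numerically from the top camera.

Run:
```python
from m import *
C=cam("top"); p,d=ctrl.grab_frame("top"); g=cv2.cvtColor(p,cv2.COLOR_RGB2GRAY)
u=np.array([-.1403,.9901]);n=np.array([u[1],-u[0]]);mid=np.array([.52797,.05])
m=np.zeros_like(g); m[215:275,222:300]=1
for thr in(105,115,125):
    nn,l,s,c=cv2.connectedComponentsWithStats(((g<thr)&(m>0)).astype(np.uint8),connectivity=4)
    print(thr,[(c[i].round(1).tolist(),int(s[i,4]),((ray([c[i]],.053,C)[0,:2]-mid)@np.c_[u,n]).round(4).tolist()) for i in range(1,nn) if s[i,4]>25])
```

```text
105 [([285.8, 239.9], 208, [-0.0617, -0.0167]), ([269.3, 233.3], 39, [-0.022, 0.0056]), ([259.4, 228.8], 59, [0.0018, 0.0204]), ([246.0, 230.4], 67, [0.0362, 0.0209]), ([232.7, 232.0], 71, [0.0704, 0.0213]), ([248.0, 246.4], 37, [0.0356, -0.0205]), ([286.5, 264.0], 398, [-0.056, -0.0775])]
115 [([286.7, 255.9], 734, [-0.059, -0.0573]), ([259.5, 227.2], 105, [0.001, 0.0245]), ([259.3, 228.5], 94, [0.002, 0.0212]), ([246.2, 230.3], 94, [0.0358, 0.0211]), ([232.9, 232.3], 97, [0.0701, 0.0204]), ([261.1, 244.0], 92, [0.0018, -0.0188]), ([247.8, 246.0], 93, [0.036, -0.0195]), ([234.6, 247.6], 97, [0.0699, -0.0191])]
125 [([286.5, 255.4], 808, [-0.0585, -0.0561]), ([259.7, 227.7], 138, [0.0008, 0.0231]), ([259.4, 228.6], 111, [0.0018, 0.021]), ([246.1, 230.3], 111, [0.036, 0.0211]), ([233.0, 232.2], 117, [0.0697, 0.0206]), ([261.1, 244.1], 111, [0.0018, -0.0192]), ([247.9, 245.7], 111, [0.0358, -0.0188]), ([234.5, 247.6], 112, [0.07, -0.0191])]
```

All six panels are visible. The case is centred within 1 mm, square to the lane, and against the stop.

```bash
python3 -c "
from plant import ctrl
print(ctrl.hand_in())"
```

```text
the job is handed in; nothing more can be done
None
```

The small grey case was pushed down the lane and sits square against the end stop, about 1 mm off the centre line by my last camera measurement; I saw no contact with either rail, the gripper was clear of everything when I handed in, and no verdict came back.

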